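Lock a cuvette rack into the analyser deck with its cam lock

ROBOT

A 6-joint arm with a two-finger parallel gripper is mounted at the origin on the work surface. World frame = base frame: x ahead of the robot, y to its left, z up, the work surface at z = 0. Lengths are in m, angles in rad, forces in N, time in s.
With the tool pointing down it reaches from about 0.425 to 0.925 m from the base axis. Payload 12.5 kg.
Tool frame: the origin (TCP) lies midway between the tips of the shut fingers; the grasp point (between the pads) lies arm.hold_point_z behind it (arm.hold_point_z is the distance from the TCP to the grasp point, in m); z points along the fingers, y is the line along which they close (so a half turn about z gives the same grasp; the last joint's range is limited). The gripper opens to 85 mm and grips with 20 to 120 N. Pads are 22 mm wide; open, the fingers measure 114 mm over their backs; the gripper's body (76 mm by 85 mm) begins 54 mm behind the grasp point. The pads swing forward as they close: fully open they stand 13 mm farther back than shut.
Start: joints at [1.095, 0.491, 1.559, -0, 1.092, -0.106], TCP at [0.226, 0.583, 0.231] pointing down, gripper open.
Joint ranges: [-3.1, 3.1], [-0.84, 2.19], [0.05, 2.79], [-1.13, 4.28], [0.06, 2.93], [-2.69, 2.69]. Speed limits (rad/s): [2.22, 2.22, 2.79, 3.14, 3.14, 3.14].

INTERFACE

Orientations are given as a unit quaternion [x, y, z, w].
In Python, from station import arm gives the robot as it stands.
- The arm moves only by the shell command python3 -m crank 'ROWS' [OPENING]. ROWS is JSON, a list of rows, each a list of 2 entries, a list of its own where there are three numbers: the shift along the world's x, y, z in m, then the turn, a rotation vector about the world's x, y, z in degrees. A call has 1 to 5 rows; each row shifts and turns the commanded pose from where the row before left it; what a row does not reach is not made up. A row lasts 1/12 s, in which the tool goes at most 41.7 mm and 7.16 degrees, less where a joint would pass 70% of its speed; a pose out of reach is approached as far as the arm can. A call with a gripper value outside its range is refused whole. OPENING is the opening, from -1 (shut) to 1 (fully open), so that 0 is half open, set as the call begins (- or left out, the last holds). The fingers move at their own pace and stop on an object; the grip force is fixed at half the most. Time passes only in rows, so rows that do not move let the fingers close. It gives the time, the measured TCP pose, the force, the opening and the grip force at its end, in the units of the state.
- arm.get_obs(): the state, without advancing time (a new reading comes with each control period).
- arm.snapshot(name): name is "scene" or "top"; returns the picture (400x640x3 uint8, blue, green, red); there is no depth.
- arm.camera_model(name): a dict with "K" (3x3 intrinsics, pixels), "D" ([k1, k2, p1, p2, k3] as OpenCV has them; the pictures are not rectified), "rvec" (rotation vector, rad) and "tvec" (3), from world to camera coordinates, as OpenCV has them. Camera axes: x right, y down, z forward; pixel columns grow to the right and rows downward; lengths in m; the calibration is good to about 2 mm. A picture is of the moment at which its call begins. camera_model takes no time and is no camera call.
- arm.hand_in(): hands the job in; it is judged then, once.
Trained networks look in the newest picture that a camera, given by its name, has taken for a name from the list of things; names that differ only in an ending like _2 or _b are one class to them, and where a whole thing is asked for, a point or a joint stands for the part that bears it (a point fixed in the world has none). Each returns a list of dicts, best first, with "confidence" (0 to 1); they miss things now and then, are a little off and sometimes report something else, mostly with a low value. They report only what shows in the picture. A call takes as long as a camera call. They do not tell look-alikes from the thing itself.
- arm.look_for(camera, name): "xy" ([column, row] in pixels, amid what is visible of it).
The state is a dict: "time": time; "joints": joint angles; "joint_vel": joint speeds; "joint_torque": joint torques, N m; "position": TCP position; "eef_rot": TCP orientation; "force": force on the tool from outside, world axes, zero at the start; "ft_torque": the same for the moment, N m; "gripper_width": opening from 0.0 (shut) to 1.0 (fully open); "grip_force": force on a finger pad.
Only numpy, scipy, OpenCV 4.12 (cv2) and the standard library are available. Lean on these libraries where they do the work, as an engineer would, in place of code of your own. Each camera call takes 0.05 s, during which the arm holds its last target. There are 200 camera calls.

TASK

Slide the cuvette rack gently along its dock until it meets the sprung bumpers and its round-headed stud sits in the mouth of the cam lock. Then turn the cam lock clockwise until its curved slot has drawn the stud in and holds the rack snug against the bumpers, stopping as soon as the grip has turned clearly stiff and not overtightening it. Let go, and leave the bottle, tub and box beside the dock alone.

Things in the scene. Friction and masses are not known exactly. Their poses are not given: they have to be found in the camera images.
- dock: fixed black deck plate, 250 x 104 x 6 mm, two guide rails 79 mm apart inside, tops 26 mm above the table, at x = -125 to 40 mm. Origin at table height, x along the rails to the cam lock (upright axis at x = 88.5 mm), y left, z up. The rack slides between the rails to two hand-set sprung rubber bumpers (the stop) on posts beside the cam; their faces lie anywhere from x = 45 to 55 mm, differently each time
- rack_center (a point): centre of the white cuvette rack's body (100 mm along the rails, 76 mm wide, 32 mm high, 0.35 to 0.6 kg, loose), 16 mm above its underside, 22 mm above the table; x axis towards the stud. Black cuvettes reach 50 mm above the table. The plain end face at x = -50 mm is the one to push; home is where the front face (x = 50 mm) meets the bumpers, 25 to 65 mm on; sliding takes 3 to 10 N
- stud_head (a point): centre of the 12 mm ball head of the steel stud (5 mm neck) that stands out 23 mm from the rack's front face, 25 mm above the table
- cam_grip (a point): on the cam lock's upright axis, 76 mm above the table, half-way along its grip: a grey upright bar 44 mm long, 12 mm thick, from 60 to 88 mm above the table, on a steel snail-shaped drum. Site axes turn with the cam: x along the bar, away from its pointed nose; the bar is pinched across its thickness (y). Nothing within 45 mm beside it stands higher than 50 mm
- cam (a joint): turn of the cam lock, rad, clockwise from above; -0.6 to 3.1, stays where left. At 0 nose and drum mouth face the rack; starts at -0.3 to 0.2, open. Its slot catches the stud head at 0.9 to 2.2 and is snug at 1.4 to 2.8, by feel: moment 0 to 0.05 N m running free (readings scatter by 0.05), then a steady rise: 0.15 is still weak, 0.25 to 0.35 snug, over 0.4 overtight. Takes 1 to 3 grasps
- reagent: bystander: amber bottle, 48 mm across, 85 mm high, standing beside the dock; origin under its centre
- tub: bystander: white tub with lid, 56 mm across, 50 mm high; origin under its centre
- tipbox: bystander: grey divided open box, 85 x 60 x 35 mm; origin under its centre
Not all that is in view belongs to the job. Of the things like the part that bears rack_center, leave any that is green or purple; of the rest the larger one is meant.

How it is judged:
On the way, in this order (a step that is already met when the one before it is completed fails the run):
1. the rack is slid home and the stud's head is in the cam lock (horizontal distance between stud_head and cam_grip below 0.024 m and value of joint cam below 0.6 rad), for 0.1 s.
2. the cam has drawn the rack against the bumpers (contact force between rack and stop above 6 N and value of joint cam above 0.8 rad), for 0.2 s.
At the end, for the whole second after the job is handed in: the cam lock, turned by at least 0.8 rad from its zero and let go, holds the rack against the bumpers with 6 to 25 N, the stud's head within 22 mm of the cam's axis; the bystanders are where they were (all of step 2 and contact force between rack and stop below 25 N and horizontal distance between stud_head and cam_grip below 0.022 m and velocity of joint cam below 0.05 rad/s); the robot touches nothing.
It fails at once if the rack is pressed against the bumpers with more than 25 N (contact force between rack and stop above 25 N).
It fails at once if a bystander is moved by more than 15 mm (distance of any of reagent, tub, tipbox from where it was at the start of the episode above 0.015 m).
It also fails if it takes over 70 s, if anything falls off the work surface, if the arm or the gripper's body presses on something with over 40 N, if the wrist force passes 120 N, or if a joint passes its speed limit or range.

## Working session

There is one attempt and no reset: what is moved stays moved. The work goes in short steps, Python scripts to look and compute and a shell command to move; the robot and the scene stay as the last step left them, time stands still between calls to the robot, and variables do not carry over. Pictures are saved under pics/ and viewed, at most 10 in all, crops included, and the job is handed in when it is done.

```bash
ls; mkdir -p pics; cat > h.py <<'E'
import numpy as np, cv2
from station import arm
def ray(cam,uv):
    m=arm.camera_model(cam);K=np.array(m["K"]);D=np.array(m["D"]);R=cv2.Rodrigues(np.array(m["rvec"],float))[0];t=np.array(m["tvec"],float).ravel()
    p=cv2.undistortPoints(np.array([[uv]],float),K,D)[0,0]
    return -R.T@t, R.T@np.array([p[0],p[1],1.])
def at(cam,uv,z):
    o,d=ray(cam,uv); return (o+d*(z-o[2])/d[2])
def proj(cam,P):
    m=arm.camera_model(cam)
    return cv2.projectPoints(np.array(P,float).reshape(-1,1,3),np.array(m["rvec"],float),np.array(m["tvec"],float),np.array(m["K"]),np.array(m["D"]))[0].reshape(-1,2)
E
python3 - <<'E'
from h import *
np.set_printoptions(precision=4,suppress=True)
Z=dict(dock=0.006,rack_center=0.03,stud_head=.025,cam_grip=.08,reagent=.04,tub=.03,tipbox=.02)
for c in("scene","top"):
    cv2.imwrite(f"pics/{c}0.png",arm.snapshot(c)); print(c,ray(c,(320,200)))
    for n in Z:
        for r in arm.look_for(c,n)[:4]: print(c,n,r["confidence"],np.array(r["xy"]),at(c,r["xy"],Z[n])[:2])
print(arm.hold_point_z,arm.get_obs())
E
```

```text
pics
scene (array([1.1949, 0.6447, 0.6309]), array([-0.6223, -0.5794, -0.5264]))
scene dock 0.64 [283.5 228.8] [ 0.6031 -0.0161]
scene rack_center 0.84 [317.6 208.9] [0.5165 0.0062]
scene rack_center 0.83 [335.7 168.4] [ 0.3398 -0.097 ]
scene rack_center 0.72 [222.6 276.1] [0.8131 0.042 ]
scene rack_center 0.61 [377.2 226.7] [0.4758 0.1477]
scene stud_head 0.97 [317.6 207.3] [ 0.5059 -0.0038]
scene stud_head 0.81 [378.2 226.9] [0.4689 0.1456]
scene stud_head 0.61 [332.1 168.7] [ 0.3408 -0.1088]
scene stud_head 0.56 [227.7 275.9] [0.8026 0.0434]
scene cam_grip 0.93 [269.2 226.1] [0.687  0.0352]
scene reagent 0.95 [356.7 246.8] [0.5736 0.1704]
scene reagent 0.62 [278.  185.8] [ 0.5215 -0.123 ]
scene reagent 0.49 [250.2 195.9] [ 0.5998 -0.134 ]
scene tub 0.72 [248.6 197.4] [ 0.5968 -0.1445]
scene tipbox 0.82 [278.7 183.5] [ 0.4896 -0.1564]
top (array([0.4145, 0.0415, 1.0786]), array([ 0.1419,  0.0052, -0.9899]))
top dock 0.59 [338.1 191.3] [0.5897 0.0059]
top rack_center 0.94 [281.2 249.6] [0.4509 0.1303]
top rack_center 0.77 [387.6 305.9] [ 0.3335 -0.1084]
top rack_center 0.73 [328.1 1
[... 210 characters left out ...]
 0.0074]
top cam_grip 0.62 [345.6 164.2] [ 0.6377 -0.0066]
top reagent 0.74 [267.2 198.4] [0.5637 0.1652]
top tub 0.68 [402.9 188.9] [ 0.5955 -0.1402]
top tipbox 0.92 [411.5 239.9] [ 0.481  -0.1621]
0.0187 {'time': 0.8, 'joints': array([ 1.0954,  0.4909,  1.5589,  0.    ,  1.0917, -0.1056]), 'joint_vel': array([ 0.0021,  0.0004, -0.0014, -0.0018, -0.0012,  0.0002]), 'joint_torque': array([  0.0003, -61.8215, -26.1835,  -0.0001,   0.0004,   0.    ]), 'position': array([0.2259, 0.5828, 0.2313]), 'eef_rot': array([0.1838, 0.983 , 0.0001, 0.    ]), 'force': array([-0.0411,  0.1941, -0.0188]), 'ft_torque': array([ 0.023 ,  0.0395, -0.0119]), 'grip_force': 0.0, 'gripper_width': 1.0019502514322212}
```

```bash
python3 - <<'E'
from h import *
a=cv2.imread("pics/scene0.png");b=cv2.imread("pics/top0.png")
cv2.imwrite("pics/a1.png",cv2.resize(a[130:330,180:430],None,fx=3.0,fy=3.0,interpolation=2))
cv2.imwrite("pics/b1.png",cv2.resize(b[80:330,230:450],None,fx=2.4,fy=2.4,interpolation=2))
E
```

```text
(no output)
```

View pics/a1.png

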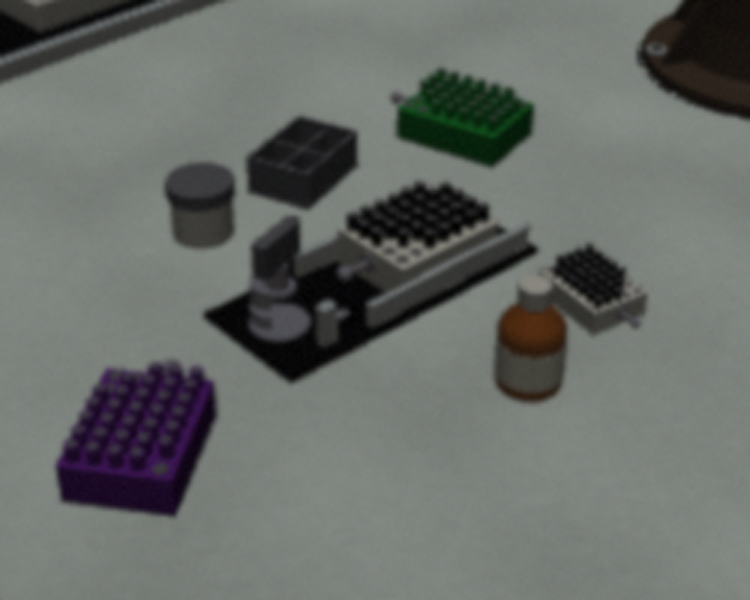

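View pics/b1.png

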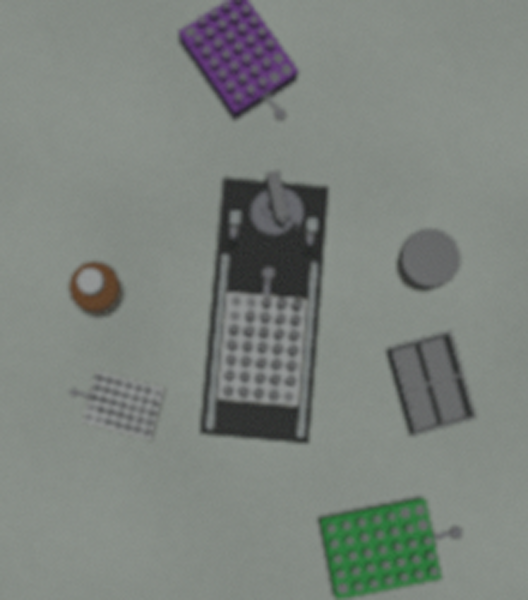

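The top view shows the dock axis running up the image (world +x). The white rack is at crop (258,350), the stud at (268,271), the cam bar from (272,172) to (287,222) and the bumpers at (235,222) and (312,232). The green and purple racks and the small white one are decoys. Next I'll fit the dock pose.

```bash
cat > fit.py <<'E'
from h import *
from scipy.optimize import least_squares
np.set_printoptions(precision=4,suppress=True)
b=cv2.imread("pics/top0.png");g=b.max(2)
m=np.zeros_like(g);m[150:270,305:372]=(g[150:270,305:372]<45)
print("thr",np.percentile(g[150:270,305:372],[5,25,50,90]))
n,l,s,_=cv2.connectedComponentsWithStats(m);k=1+np.argmax(s[1:,4])
pts=np.argwhere(l==k)[:,::-1].astype(float)
W=np.array([at("top",p,.006)[:2] for p in pts],np.float32)
r=cv2.minAreaRect(W);print("rect",r)
crop=lambda u,v:(230+u/2.4,80+v/2.4)
C=[crop(*p) for p in[(224,178),(328,187),(308,441),(201,433)]]
cw=np.array([at("top",p,.006)[:2] for p in C]);print("corners",cw)
loc=np.array([(.125,.052),(.125,-.052),(-.125,-.052),(-.125,.052)])
R=lambda a:np.array([[np.cos(a),-np.sin(a)],[np.sin(a),np.cos(a)]])
q=least_squares(lambda p:(loc@R(p[2]).T+p[:2]-cw).ravel(),[.59,0,0]).x;print("dock fit",q,np.degrees(q[2]))
tod=lambda w:R(q[2]).T@(np.array(w)[:2]-q[:2])
for nm,p,z in[("stud",(268,271),.025),("rb l",(217,400),.038),("rb r",(298,407),.038),("rf l",(227,291),.038),("rf r",(307,297),.038),("bar far",(272,172),.088),("bar near",(287,222),.088),("bumpL",(235,235),.03),("bumpR",(310,242),.03)]:
    w=at("top",crop(*p),z);print(nm,w[:2],"dock",tod(w))
print("cam axis",R(q[2])@[.0885,0]+q[:2])
E
python3 fit.py
```

```text
thr [ 46.  76. 121. 142.]
rect ((0.6103376150131226, 0.03349824994802475), (0.01671779155731201, 0.008407508954405785), 64.61034393310547)
corners [[ 0.6768  0.0424]
 [ 0.6707 -0.0592]
 [ 0.4246 -0.0439]
 [ 0.4294  0.0575]]
dock fit [ 0.5504 -0.0008 -0.0604] -3.4580851642427493
stud [ 0.5831 -0.0016] dock [0.0328 0.0011]
rb l [0.4596 0.0432] dock [-0.0933  0.0384]
rb r [ 0.4552 -0.0315] dock [-0.0931 -0.0364]
rf l [0.5611 0.0367] dock [0.0085 0.038 ]
rf r [ 0.5575 -0.038 ] dock [ 0.0094 -0.0367]
bar far [ 0.6635 -0.0008] dock [0.1129 0.0068]
bar near [ 0.6179 -0.0151] dock [ 0.0683 -0.0102]
bumpL [0.6159 0.0305] dock [0.0635 0.0352]
bumpR [ 0.6112 -0.0406] dock [ 0.0631 -0.036 ]
cam axis [ 0.6387 -0.0061]
```

```bash
python3 -m crank '[[[0.0214,-0.0283,0],[0,0,1.77]],[[0.0214,-0.0283,0],[0,0,1.77]],[[0.0214,-0.0283,0],[0,0,1.77]],[[0.0214,-0.0283,0],[0,0,1.77]],[[0.0214,-0.0283,0],[0,0,1.77]]]' -1; python3 -m crank '[[[0.0214,-0.0283,0],[0,0,1.77]],[[0.0214,-0.0283,0],[0,0,1.77]],[[0.0214,-0.0283,0],[0,0,1.77]],[[0.0214,-0.0283,0],[0,0,1.77]],[[0.0214,-0.0283,0],[0,0,1.77]]]'; python3 -m crank '[[[0,-0.037,0],[0,0,0]],[[0,-0.037,0],[0,0,0]],[[0,-0.037,0],[0,0,0]],[[0,-0.037,0],[0,0,0]],[[0,-0.037,0],[0,0,0]]]'; python3 -m crank '[[[0,-0.037,0],[0,0,0]],[[0,-0.037,-0.03],[0,0,0]],[[0,-0.037,-0.02],[0,0,0]],[[0,0,-0.03],[0,0,0]],[[0,0,-0.03],[0,0,0]]]'
```

```text
time: 1.22
position: [0.3335, 0.4399, 0.2314]
eef_rot: [0.106, 0.994, 0.0, 0.0]
force: [0.2, -0.3, 0.1]
gripper_width: 0.301
grip_force: 0.0
time: 1.63
position: [0.4407, 0.2983, 0.2315]
eef_rot: [0.03, 1.0, 0.0, 0.0]
force: [0.6, 0.2, -0.1]
gripper_width: -0.001
grip_force: 0.0
time: 2.05
position: [0.4396, 0.1132, 0.2315]
eef_rot: [0.03, 1.0, 0.0, 0.0]
force: [1.0, -0.0, 0.6]
gripper_width: -0.0
grip_force: 0.0
time: 2.47
position: [0.4403, 0.0067, 0.1249]
eef_rot: [0.032, 0.999, -0.0, 0.001]
force: [0.5, 0.3, -0.2]
gripper_width: -0.002
grip_force: 0.0
```

```bash
python3 -m crank '[[[-0.004,0,-0.02],[0,0,0]],[[0,0,-0.03],[0,0,0]],[[0,0,0],[0,0,0]]]'; python3 -m crank '[[[0,0,-0.015],[0,0,0]],[[0,0,-0.015],[0,0,0]],[[0,0,-0.015],[0,0,0]],[[0,0,-0.009],[0,0,0]],[[0,0,0],[0,0,0]]]';  python3 - <<'E'
from h import *
a=arm.snapshot("scene");cv2.imwrite("pics/a2.png",cv2.resize(a[150:290,230:400],None,fx=4,fy=4,interpolation=2))
E
```

```text
time: 2.72
position: [0.4342, 0.0087, 0.0719]
eef_rot: [0.031, 1.0, 0.0, -0.003]
force: [-0.0, -0.4, -0.5]
gripper_width: 0.001
grip_force: 0.0
time: 3.13
position: [0.4359, 0.0088, 0.0209]
eef_rot: [0.03, 1.0, 0.0, -0.001]
force: [-0.2, -0.0, 0.7]
gripper_width: 0.002
grip_force: 0.0
```

View pics/a2.png

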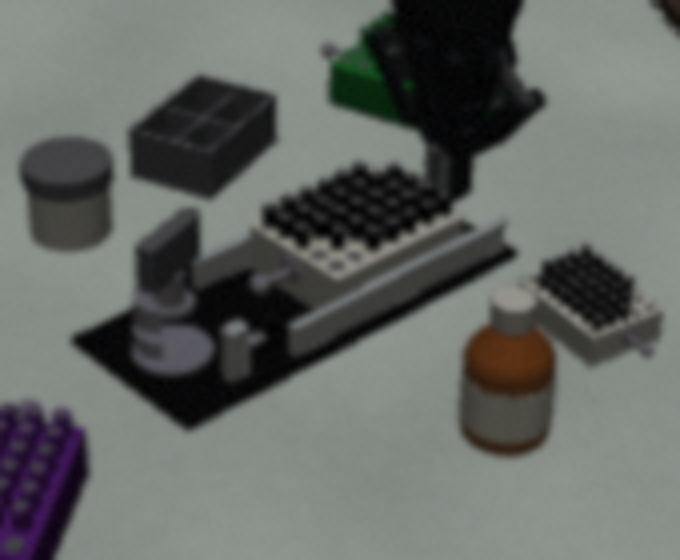

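The shut fingers stand on the deck just behind the rack, at crop (455,185), clear of the rails. I'll start pushing.

```bash
for i in 1; do python3 -m crank '[[[0.003,-0.001,0],[0,0,0]],[[0.003,-0.001,0],[0,0,0]],[[0.003,-0.0002,0],[0,0,0]],[[0.003,-0.0002,0],[0,0,0]]]'|grep -E "time|posi|force"; python3 -m crank '[[[0.003,-0.0002,0],[0,0,0]],[[0.003,-0.0002,0],[0,0,0]],[[0.003,-0.0002,0],[0,0,0]],[[0.003,-0.0002,0],[0,0,0]]]'|grep -E "posi|^force";python3 -m crank '[[[0.003,-0.0002,0],[0,0,0]],[[0.003,-0.0002,0],[0,0,0]],[[0.003,-0.0002,0],[0,0,0]]]'|grep -E "posi|^force"; done
```

```text
time: 3.52
position: [0.4486, 0.0062, 0.0219]
force: [-0.5, -0.2, -0.4]
grip_force: 0.0
position: [0.4584, 0.0058, 0.0214]
force: [-6.7, 0.1, 6.1]
position: [0.4674, 0.0052, 0.0214]
force: [-7.5, 0.4, 5.3]
```

```bash
python3 -m crank '[[[0.002,-0.0001,0],[0,0,0]],[[0.002,-0.0001,0],[0,0,0]],[[0.002,-0.0001,0],[0,0,0]],[[0.002,-0.0001,0],[0,0,0]]]'|grep -E "posi|^force"; python3 -m crank '[[[0.0015,-0.0001,0],[0,0,0]],[[0.0015,-0.0001,0],[0,0,0]]]'|grep -E "posi|^force";python3 -m crank '[[[0.001,-0.0001,0],[0,0,0]],[[0.001,-0.0001,0],[0,0,0]]]'|grep -E "posi|^force"
python3 - <<'E'
from h import *
a=arm.snapshot("scene");cv2.imwrite("pics/a3.png",cv2.resize(a[170:270,240:370],None,fx=5,fy=5,interpolation=2))
E
```

```text
position: [0.4754, 0.0048, 0.0214]
force: [-7.3, 0.4, 6.4]
position: [0.4785, 0.0046, 0.0214]
force: [-8.2, 0.3, 5.6]
position: [0.4804, 0.0044, 0.0214]
force: [-7.6, -0.2, 6.1]
```

View pics/a3.png

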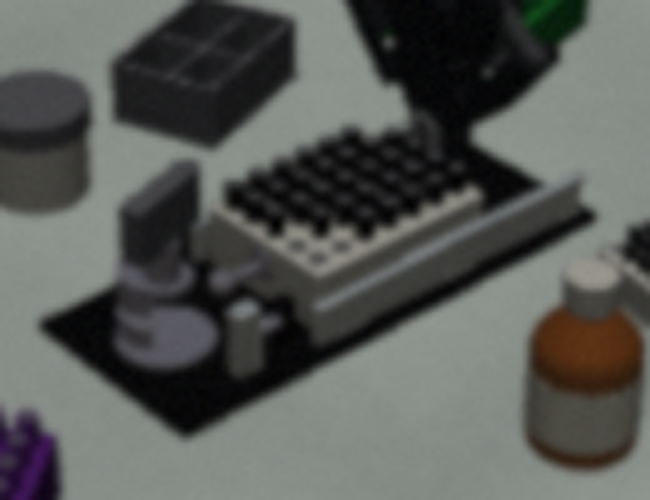

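The rack's front face is now near the rail ends, and the stud at crop (222,278) is almost at the drum. I'll creep in from here.

```bash
for i in 1; do python3 -m crank '[[[0.001,-0.0001,0],[0,0,0]],[[0.001,-0.0001,0],[0,0,0]]]'|grep -E "posi|^force";python3 -m crank '[[[0.001,-0.0001,0],[0,0,0]],[[0.001,-0.0001,0],[0,0,0]]]'|grep -E "posi|^force";python3 -m crank '[[[0.001,-0.0001,0],[0,0,0]]]'|grep -E "posi|^force"; done
```

```text
position: [0.4824, 0.0042, 0.0214]
force: [-6.7, 0.9, 5.0]
position: [0.4845, 0.004, 0.0214]
force: [-7.8, 0.3, 5.3]
position: [0.4855, 0.0039, 0.0214]
force: [-8.0, 0.0, 5.9]
```

```bash
for i in 1; do python3 -m crank '[[[0.001,-0.0001,0],[0,0,0]]]'|grep -E "posi|^force"; done
```

```text
position: [0.4865, 0.0038, 0.0214]
force: [-8.2, 0.6, 5.8]
```

```bash
for i in 1; do python3 -m crank '[[[0.001,-0.0001,0],[0,0,0]]]'|grep -E "posi|^force"; done
```

```text
position: [0.4875, 0.0037, 0.0214]
force: [-6.6, 0.5, 5.6]
```

```bash
python3 -m crank '[[[0.001,-0.0001,0],[0,0,0]]]'|grep -E "posi|^force"; python3 -m crank '[[[0.001,-0.0001,0],[0,0,0]]]'|grep -E "posi|^force"
```

```text
position: [0.4885, 0.0036, 0.0214]
force: [-7.2, 0.7, 4.7]
position: [0.4895, 0.0035, 0.0214]
force: [-6.8, 0.0, 5.5]
```

```bash
python3 -m crank '[[[0.0007,0,0],[0,0,0]]]'|grep -E "posi|^force"; python3 -m crank '[[[0.0007,0,0],[0,0,0]]]'|grep -E "posi|^force"
```

```text
position: [0.4903, 0.0035, 0.0214]
force: [-7.1, 0.0, 5.0]
position: [0.4909, 0.0035, 0.0214]
force: [-7.3, 0.5, 6.0]
```

```bash
python3 -m crank '[[[0.0007,0,0],[0,0,0]]]'|grep -E "posi|^force"; python3 - <<'E'
from h import *
a=arm.snapshot("scene");cv2.imwrite("pics/a4.png",cv2.resize(a[195:260,250:330],None,fx=8,fy=8,interpolation=2))
E
```

```text
position: [0.4916, 0.0035, 0.0214]
force: [-6.7, -0.3, 4.8]
```

View pics/a4.png

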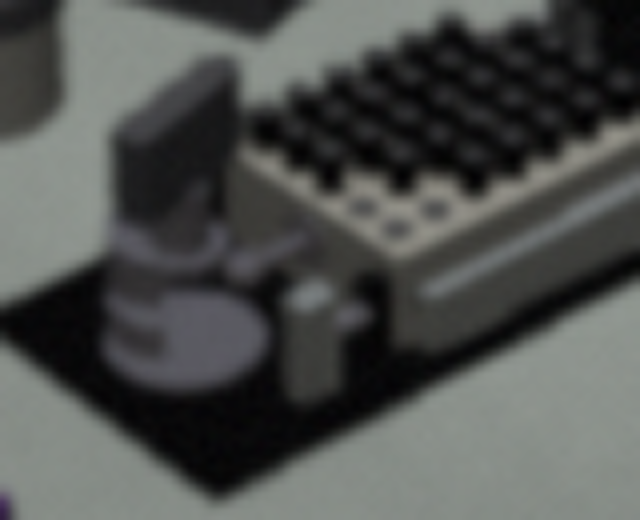

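A gap of a few mm remains between the bumper tip at crop (350,318) and the rack's front face, so I'll keep creeping.

```bash
python3 -m crank '[[[0.0007,0,0],[0,0,0]]]'|grep -E "posi|^force"; python3 -m crank '[[[0.0007,-0.0001,0],[0,0,0]]]'|grep -E "posi|^force"
```

```text
position: [0.4922, 0.0035, 0.0214]
force: [-6.7, 0.4, 5.5]
position: [0.4929, 0.0034, 0.0214]
force: [-6.4, 0.4, 5.2]
```

```bash
python3 -m crank '[[[0.0007,0,0],[0,0,0]]]'|grep -E "posi|^force"; python3 -m crank '[[[0.0007,-0.0001,0],[0,0,0]]]'|grep -E "posi|^force"
```

```text
position: [0.4937, 0.0034, 0.0214]
force: [-7.3, 0.3, 4.2]
position: [0.4939, 0.0034, 0.0213]
force: [-11.5, 1.4, 9.6]
```

```bash
python3 -m crank '[[[0.0007,0,0],[0,0,0]]]'|grep -E "posi|^force"
```

```text
position: [0.494, 0.0034, 0.0213]
force: [-12.0, 0.5, 10.4]
```

```bash
python3 -m crank '[[[0,0,0],[0,0,0]],[[0,0,0],[0,0,0]]]'|grep -E "time|posi|^force"; python3 - <<'E'
from h import *
np.set_printoptions(precision=4,suppress=True)
a=arm.snapshot("scene");b=arm.snapshot("top")
im=np.hstack([cv2.resize(a[195:260,250:330],(640,520),interpolation=2)[:, :400],cv2.resize(b[145:210,320:370],(400,520),interpolation=2)])
cv2.imwrite("pics/a5.png",im)
E
```

```text
time: 6.45
position: [0.494, 0.0034, 0.0213]
force: [-10.8, 0.4, 8.5]
```

View pics/a5.png

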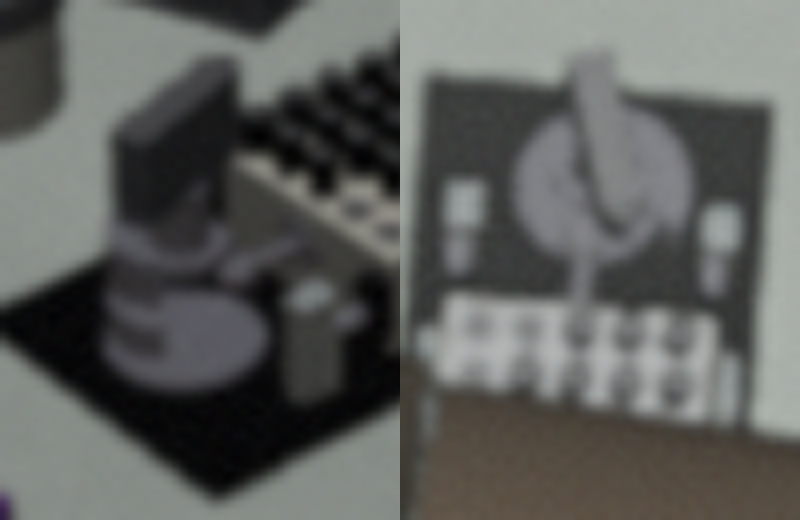

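```bash
python3 - <<'E'
from h import *
np.set_printoptions(precision=4,suppress=True)
q=[.5504,-.0008,-.0604];c,s=np.cos(q[2]),np.sin(q[2]);R=np.array([[c,-s],[s,c]])
tod=lambda w:R.T@(w[:2]-q[:2])
f=lambda u,v:(320+(u-400)/8,145+v/8)
for n,p,z in[("rf l",(445,295),.038),("rf r",(718,315),.038),("bumpL tip",(460,273),.022),("bumpR tip",(712,292),.022),("drum c",(603,187),.035),("drum L",(514,187),.035),("drum R",(692,187),.035),("bar far",(590,55),.088),("bar near",(618,218),.088),("visible stud end",(582,255),.025)]:
    print(n,tod(at("top",f(*p),z)))
g=lambda u,v:(250+u/8,195+v/8)
for n,p,z in[("head?",(238,268),.025),("bump tip",(355,318),.022)]: print(n,tod(at("scene",g(*p),z)))
print("finger/tcp",tod(np.array([.494,.0034])))
E
```

```text
rf l [0.0525 0.0395]
rf r [ 0.0536 -0.0374]
bumpL tip [0.0622 0.0359]
bumpR tip [ 0.063  -0.0363]
drum c [ 0.088  -0.0024]
drum L [0.0857 0.0228]
drum R [ 0.0902 -0.0275]
bar far [0.1125 0.0059]
bar near [ 0.0684 -0.0052]
visible stud end [0.0699 0.0017]
head? [0.0757 0.0028]
bump tip [0.0642 0.0383]
finger/tcp [-0.0566  0.0008]
```

The rack front is at dock x ≈ 54 mm and the head about 12 mm from the cam axis. That fits the rack having met the bumpers, with about 5 N above the friction force. I'll retreat and go to the cam grip.

```bash
python3 -m crank '[[[-0.003,0,0],[0,0,0]],[[-0.008,0,0.0],[0,0,0]],[[0,0,0.03],[0,0,0]],[[0,0,0.035],[0,0,3]],[[0,0,0.035],[0,0,3]]]' ; python3 -m crank '[[[0.02,-0.001,0.035],[0,0,3]],[[0.034,-0.0022,0],[0,0,4]],[[0.034,-0.0022,0],[0,0,4]],[[0.034,-0.0022,0],[0,0,0]],[[0.034,-0.0022,0],[0,0,0]]]' -0.2;python3 -m crank '[[[0,0,0],[0,0,0]],[[0,0,0],[0,0,0]]]'
```

```text
time: 6.97
position: [0.4847, 0.0031, 0.1221]
eef_rot: [-0.023, 1.0, 0.0, -0.001]
force: [0.6, 0.2, -0.1]
gripper_width: -0.001
grip_force: 0.0
time: 7.38
position: [0.6428, -0.0069, 0.1568]
eef_rot: [-0.118, 0.993, -0.0, 0.001]
force: [-0.5, 0.2, 0.3]
gripper_width: 0.399
grip_force: 0.0
time: 7.55
position: [0.642, -0.0068, 0.1554]
eef_rot: [-0.118, 0.993, 0.0, -0.0]
force: [-1.2, 0.9, -0.4]
gripper_width: 0.395
grip_force: 0.0
```

```bash
python3 -m crank '[[[-0.002,0.0006,-0.02],[0,0,0]],[[0,0,-0.02],[0,0,0]],[[0,0,-0.02],[0,0,0]],[[0,0,-0.02],[0,0,0]],[[0,0,-0.0175],[0,0,0]]]';python3 -m crank '[[[0,0,0],[0,0,0]],[[0,0,0],[0,0,0]],[[0,0,0],[0,0,0]],[[0,0,0],[0,0,0]],[[0,0,0],[0,0,0]]]' -1; python3 -m crank '[[[0,0,0],[0,0,0]],[[0,0,0],[0,0,0]]]'; python3 -c "
from station import arm
print(arm.get_obs()['ft_torque'],arm.get_obs()['joints'])"
```

```text
time: 7.97
position: [0.638, -0.006, 0.0578]
eef_rot: [-0.118, 0.993, 0.0, -0.0]
force: [0.6, -0.6, 0.7]
gripper_width: 0.397
grip_force: 0.0
time: 8.38
position: [0.6379, -0.0061, 0.0583]
eef_rot: [-0.118, 0.993, 0.0, -0.002]
force: [-6.0, -0.6, -16.2]
gripper_width: 0.131
grip_force: 59.7
time: 8.55
position: [0.6379, -0.0061, 0.0583]
eef_rot: [-0.118, 0.993, 0.0, -0.002]
force: [-6.1, -2.3, -16.3]
gripper_width: 0.129
grip_force: 59.7
[-0.30627417  1.1921775  -0.03749363] [-1.12982141e-01  7.11959721e-01  1.66903056e+00 -1.27714702e-04
  7.64254119e-01 -1.91959212e+00]
```

```bash
cat > o.py <<'E'
from h import *
np.set_printoptions(precision=3,suppress=True)
o=arm.get_obs();x=o["eef_rot"];print(round(float(o["time"]),2),"yaw",round(float(np.degrees(2*np.arctan2(x[1],x[0]))-90),2),"F",o["force"],"T",o["ft_torque"],"p",o["position"])
E
python3 -m crank '[[[0,0,-0.002],[0,0,0]],[[0,0,0],[0,0,-3]],[[0,0,0],[0,0,-4]],[[0,0,0],[0,0,-4]],[[0,0,0],[0,0,-4]]]' >/dev/null; python3 o.py;  python3 -m crank '[[[0,0,0],[0,0,-4]],[[0,0,0],[0,0,-4]],[[0,0,0],[0,0,-4]],[[0,0,0],[0,0,-4]]]' >/dev/null; python3 o.py;python3 -m crank '[[[0,0,0],[0,0,-4]],[[0,0,0],[0,0,-4]],[[0,0,0],[0,0,-4]]]' >/dev/null; python3 o.py
```

```text
8.97 yaw 88.33 F [-12.488  15.141   3.197] T [2.195 2.196 0.141] p [ 0.638 -0.004  0.058]
9.3 yaw 72.35 F [-9.829 26.912  0.968] T [4.157 1.675 0.236] p [ 0.638 -0.003  0.058]
9.55 yaw 60.35 F [-5.304 36.152 -0.973] T [5.602 0.988 0.266] p [ 0.639 -0.001  0.058]
```

```bash
python3 -m crank '[[[-0.0005,0.0025,0],[0,0,0]],[[-0.0005,0.0025,0],[0,0,0]],[[0,0,0],[0,0,0]]]' >/dev/null; python3 o.py;  python3 -m crank '[[[0,0,0],[0,0,0]],[[0,0,0],[0,0,0]],[[0,0,0],[0,0,0]],[[0,0,0],[0,0,0]]]' -0.2 >/dev/null; python3 o.py; python3 - <<'E'
from h import *
b=arm.snapshot("top");a=arm.snapshot("scene")
cv2.imwrite("pics/a6.png",np.hstack([cv2.resize(a[190:265,240:315],(525,525),interpolation=2),cv2.resize(b[140:215,330:365],(245,525),interpolation=2)]))
E
```

```text
9.8 yaw 60.54 F [-2.942  2.505 -1.705] T [ 0.568  0.948 -0.091] p [ 0.639 -0.001  0.058]
10.13 yaw 60.5 F [ 0.499  0.558 -0.386] T [-0.005  0.004 -0.048] p [ 0.639 -0.001  0.058]
```

View pics/a6.png

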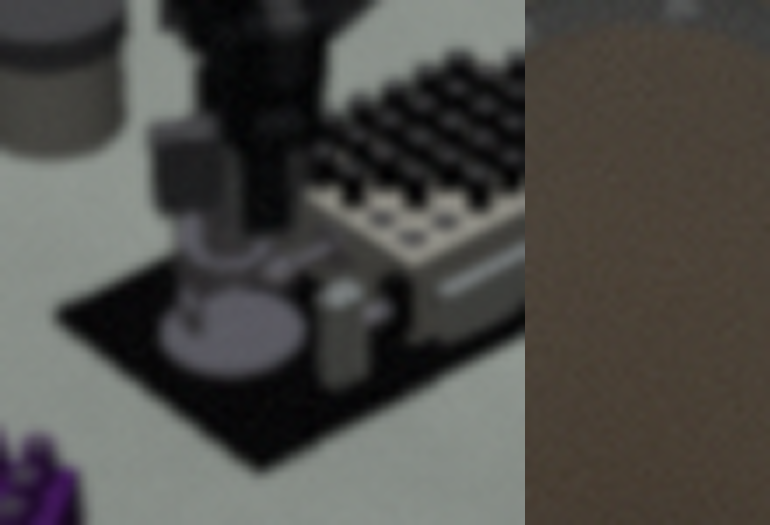

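The bar sticks out of the fingers at crop (185,170), so the earlier grasp was about 7 mm off-axis towards the robot. That agrees with the drift I measured. I'll shift along the bar and regrasp.

```bash
python3 -m crank '[[[0.003,-0.0018,0],[0,0,0]],[[0.003,-0.0018,0],[0,0,0]],[[0,0,0],[0,0,0]]]' >/dev/null; python3 o.py; python3 -m crank '[[[0,0,0],[0,0,0]],[[0,0,0],[0,0,0]],[[0,0,0],[0,0,0]],[[0,0,-0.002],[0,0,0]],[[0,0,0],[0,0,0]]]' -1; python3 o.py;python3 -m crank '[[[0,0,0],[0,0,-4]],[[0,0,0],[0,0,-4]]]' >/dev/null; python3 o.py
```

```text
10.48 yaw 60.5 F [-0.088  0.281 -0.25 ] T [ 0.017 -0.006 -0.014] p [ 0.645 -0.005  0.057]
time: 10.9
position: [0.645, -0.0043, 0.0566]
eef_rot: [0.254, 0.967, 0.0, 0.001]
force: [-4.4, 5.8, 16.8]
gripper_width: 0.133
grip_force: 60.8
10.9 yaw 60.53 F [-4.4    5.81  16.823] T [0.66  0.634 0.004] p [ 0.645 -0.004  0.057]
11.07 yaw 52.36 F [-2.722  4.456 17.613] T [0.65  0.58  0.028] p [ 0.645 -0.004  0.057]
```

```bash
python3 -m crank '[[[-0.0003,0.0005,0.002],[0,0,-4]],[[0,0,0],[0,0,-4]]]' >/dev/null; python3 o.py;python3 -m crank '[[[0,0,0],[0,0,-3]],[[0,0,0],[0,0,-3]]]' >/dev/null; python3 o.py;python3 -m crank '[[[0,0,0],[0,0,-3]],[[0,0,0],[0,0,-3]]]' >/dev/null; python3 o.py;python3 -m crank '[[[0,0,0],[0,0,-3]],[[0,0,0],[0,0,-3]]]' >/dev/null; python3 o.py
```

```text
11.23 yaw 44.34 F [3.52  0.845 1.029] T [ 0.172 -0.568  0.061] p [ 0.645 -0.004  0.057]
11.4 yaw 38.37 F [3.32  2.316 0.489] T [ 0.172 -0.545  0.023] p [ 0.645 -0.004  0.057]
11.57 yaw 32.38 F [ 3.54   1.884 -0.15 ] T [ 0.161 -0.59   0.078] p [ 0.645 -0.004  0.057]
11.73 yaw 26.39 F [4.41  1.944 0.078] T [ 0.21  -0.552  0.076] p [ 0.645 -0.004  0.057]
```

```bash
python3 -m crank '[[[0,0,0],[0,0,-3]],[[0,0,0],[0,0,-3]]]' >/dev/null; python3 o.py;python3 -m crank '[[[0,0,0],[0,0,-3]],[[0,0,0],[0,0,-1]]]' >/dev/null; python3 o.py
```

```text
11.9 yaw 20.38 F [ 3.528  2.172 -0.475] T [ 0.26  -0.643  0.119] p [ 0.645 -0.004  0.057]
12.07 yaw 16.37 F [ 5.053  2.03  -0.255] T [ 0.233 -0.704  0.054] p [ 0.645 -0.004  0.057]
```

```bash
python3 -m crank '[[[0,0,0],[0,0,-3]],[[0,0,0],[0,0,-1]]]' >/dev/null; python3 o.py;python3 -m crank '[[[0,0,0],[0,0,-3]],[[0,0,0],[0,0,-1]]]' >/dev/null; python3 o.py
```

```text
12.23 yaw 12.39 F [ 4.706  3.368 -0.665] T [ 0.241 -0.709  0.089] p [ 0.645 -0.004  0.057]
12.4 yaw 8.39 F [5.064 2.587 0.393] T [ 0.282 -0.713  0.076] p [ 0.645 -0.004  0.057]
```

```bash
python3 -m crank '[[[0,0,0],[0,0,-3]],[[0,0,0],[0,0,-1]]]' >/dev/null; python3 o.py;python3 -m crank '[[[0,0,0],[0,0,-3]],[[0,0,0],[0,0,-1]]]' >/dev/null; python3 o.py
```

```text
12.57 yaw 4.39 F [ 5.192  2.124 -0.317] T [ 0.248 -0.789  0.142] p [ 0.645 -0.004  0.057]
12.73 yaw 0.4 F [5.494 2.35  0.302] T [ 0.213 -0.704  0.186] p [ 0.645 -0.004  0.057]
```

```bash
python3 -m crank '[[[0,0,0],[0,0,-3]],[[0,0,0],[0,0,-1]]]' >/dev/null; python3 o.py;python3 -m crank '[[[0,0,0],[0,0,-3]],[[0,0,0],[0,0,-1]]]' >/dev/null; python3 o.py
```

```text
12.9 yaw -3.59 F [ 5.147  1.972 -0.127] T [ 0.226 -0.739  0.191] p [ 0.645 -0.004  0.057]
13.07 yaw -7.58 F [5.906 1.782 0.54 ] T [ 0.153 -0.754  0.287] p [ 0.645 -0.004  0.057]
```

```bash
python3 -m crank '[[[0,0,0],[0,0,-3]],[[0,0,0],[0,0,-1]]]' >/dev/null; python3 o.py;python3 -m crank '[[[0,0,0],[0,0,0]]]' >/dev/null; python3 o.py
```

```text
13.23 yaw -11.57 F [4.706 0.977 0.002] T [ 0.203 -0.743  0.3  ] p [ 0.645 -0.004  0.057]
13.32 yaw -11.49 F [ 4.745  1.414 -0.874] T [ 0.234 -0.729  0.237] p [ 0.645 -0.004  0.057]
```

```bash
python3 - <<'E'
from h import *
for i in range(8):
    arm.snapshot("scene"); print(round(float(arm.get_obs()["ft_torque"][2]),3),end=" ")
E
```

```text
0.262 0.258 0.268 0.222 0.24 0.224 0.168 0.234
```

```bash
python3 -m crank '[[[0,0,0],[0,0,-1]],[[0,0,0],[0,0,-1.5]]]' >/dev/null; python3 o.py; python3 - <<'E'
from h import *
v=[]
for i in range(10):
    arm.snapshot("scene"); v.append(arm.get_obs()["ft_torque"][2])
print(np.mean(v))
E
python3 o.py
```

```text
13.88 yaw -13.94 F [ 3.719  1.417 -0.006] T [ 0.195 -0.765  0.554] p [ 0.645 -0.004  0.057]
0.30779452074691294
14.38 yaw -13.92 F [ 5.574  1.738 -0.202] T [ 0.286 -0.73   0.313] p [ 0.645 -0.004  0.057]
```

The held moment averages 0.31 N m, which is snug, so I'll let go and rise.

```bash
python3 -m crank '[[[0,0,0],[0,0,0]],[[0,0,0],[0,0,0]],[[0,0,0],[0,0,0]],[[0,0,0],[0,0,0]]]' -0.2 | tail -3; python3 -m crank '[[[0,0,0.015],[0,0,0]],[[0,0,0.03],[0,0,0]],[[0,0,0.04],[0,0,0]],[[0,0,0.04],[0,0,0]],[[0,0,0.02],[0,0,0]]]'; python3 -m crank '[[[-0.03,0.04,0],[0,0,0]],[[-0.03,0.04,0],[0,0,0]],[[-0.03,0.04,0],[0,0,0]],[[-0.03,0.04,0],[0,0,0]],[[0,0,0],[0,0,0]]]' | head -2; python3 - <<'E'
from h import *
b=arm.snapshot("top");a=arm.snapshot("scene")
cv2.imwrite("pics/a7.png",np.hstack([cv2.resize(a[160:285,200:400],(480,300),interpolation=2),cv2.resize(b[140:265,315:435],(288,300),interpolation=2)]))
E
```

```text
force: [-0.0, -0.1, -0.3]
gripper_width: 0.397
grip_force: 0.0
time: 15.13
position: [0.645, -0.0044, 0.2066]
eef_rot: [0.788, 0.616, 0.002, 0.002]
force: [-0.4, -0.6, 0.5]
gripper_width: 0.398
grip_force: 0.0
time: 15.55
position: [0.5399, 0.1332, 0.2021]
```

View pics/a7.png

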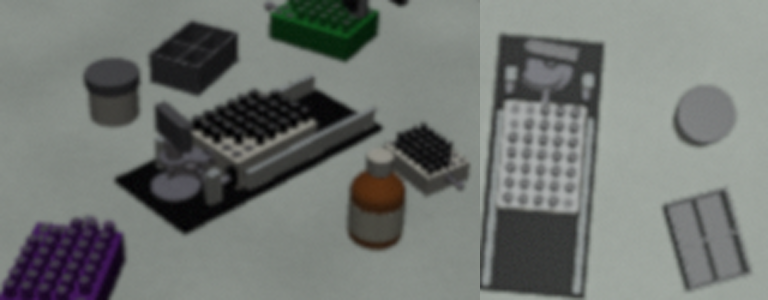

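The cam bar now lies across the dock at crop (552,50), the rack sits at the bumpers and the bystanders look undisturbed. Handing in.

```bash
python3 -c "
from station import arm
print(arm.hand_in())"
```

```text
the job is handed in; nothing more can be done
None
```

I slid the rack home and turned the cam lock clockwise about 1.75 rad past its zero, stopping at a held moment of about 0.31 N m (snug range 0.25 to 0.35). I then let go and handed in; no verdict came back, and the bystanders look unmoved in the last picture.

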